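Air the goat cheese in its lever-lid ripening box

ROBOT

A 6-joint arm with a two-finger parallel gripper is mounted at the origin on the work surface; the furniture and walls round the work are solid. World frame = base frame: x ahead of the robot, y to its left, z up, the work surface at z = 0. Lengths are in mm, angles in rad, forces in N, time in s.
With the tool pointing down it reaches from about 275 to 850 mm from the base axis. Payload 5.2 kg.
Tool frame: the origin (TCP) lies between the finger pads; the fingertips stand arm.tip_reach ahead of it and the grasp point (between the pads) is the TCP (arm.tip_reach is the distance from the TCP to the fingertips, in mm); z points along the fingers, y is the line along which they close (so a half turn about z gives the same grasp; the last joint's range is limited). The gripper opens to 85 mm and grips with 20 to 120 N. Pads are 22 mm wide; open, the fingers measure 114 mm over their backs; the gripper's body (76 mm by 85 mm) begins 54 mm behind the grasp point. The pads swing forward as they close: fully open they stand 13 mm farther back than shut.
Start: joints at [-1.309, 0.259, 1.535, -0, 1.348, -0.203], TCP at [246.555, -491.646, 250.31] pointing down, gripper open.
Joint ranges: [-3.14, 3.14], [-0.91, 2.08], [0.19, 2.58], [-1.22, 4.36], [0.22, 2.71], [-3.12, 3.12]. Speed limits (rad/s): [2.57, 2.57, 3.14, 3.14, 3.14, 3.14].

INTERFACE

Orientations are given as a rotation vector (axis times angle).
In Python, from rig import arm, solve_ik, viewer, spotter gives the robot as it stands. Calls block until the motion is done:
- arm.move_ptp(position, orientation): joint-space move of the TCP to a pose.
- arm.move_linear(position, speed=150, rot=None, f_stop=None): straight line of the TCP; rot=None keeps the orientation; speed is the mean speed in mm/s. With f_stop (N) it stops when the force on the tool has changed by that much, and returns True; else False.
- arm.goto_joints(angles): joint-space move.
- arm.set_gripper(opening, squeeze=None): opening from 0.0 (shut) to 1.0 (fully open); squeeze is the grip in N (None keeps the last); returns when the fingers have stopped.
- arm.dwell(seconds).
- solve_ik(position, orientation): joint angles nearest the present ones, or None.
- arm.get_obs(): the state.
- viewer.read_camera(name): name is "scene" or "top"; returns a dict with "image" (400x640x3 uint8, red, green, blue), "fx", "fy", "cx", "cy" (pixels), "xyz" and "attitude" of the camera in the world. Camera axes: x right, y up, looking along -z (the intrinsics and any distortion apply to the point x, -y, -z); pixel columns grow to the right and rows downward; lengths in mm; the calibration is good to about 2 mm. A picture is of the moment at which its call begins. There is no depth.
A pose or a line that the arm cannot do raises arm.MotionError and nothing moves.
- arm.sign_off(): hands the job in; it is judged then, once.
Trained networks look in a picture, given as the dict that the camera call returned (one of the last four; its "shot" number tells which), for a name from the list of things; names that differ only in an ending like _2 or _b are one class to them, and where a whole thing is asked for, a point or a joint stands for the part that bears it (a point fixed in the world has none). Each returns a list of dicts, best first, with "score" (0 to 1); they miss things now and then, are a little off and sometimes report something else, mostly with a low value. They report only what shows in the picture. A call takes as long as a camera call.
- spotter.spot_in(name, picture): "point" ([column, row] in pixels, amid what is visible of it).
- spotter.regions_of(name, picture): "region" (400x640 bool, what is visible of it) and "point" ([column, row] in pixels, amid what is visible of it).
- spotter.landmark_of(name, picture): "point" ([column, row] in pixels: a listed point, or the origin of a listed thing).
The state is a dict: "time_s": time; "joint_positions": joint angles; "qvel": joint speeds; "tau": joint torques, N m; "position": TCP position; "ee_rot": TCP orientation; "force": force on the tool from outside, world axes, zero at the start; "torque": the same for the moment, N m; "finger_gap": opening from 0.0 (shut) to 1.0 (fully open); "finger_force": force on a finger pad.
Only numpy, scipy, OpenCV 4.12 (cv2) and the standard library are available. Lean on these libraries where they do the work, as an engineer would, in place of code of your own. Each camera call takes 0.05 s, during which the arm holds its last target. There are 200 camera calls.

TASK

The white goat brick needs its airing: it lies in the ripening box with the green paddle. Press that box's lever down by its green paddle so that the clear lid stands fully open, hold it open for at least three seconds, then let go so that the lid closes again. Keep the box with the yellow paddle shut.

Things in the scene. Friction and masses are not known exactly. Their poses are not given: they have to be found in the camera images.
- green_lever: Steel lever on the front of the box that holds the white goat brick. Origin: its pivot pin, 8 mm before the front wall, 75 mm above the counter. Own -x runs out along the arm to the green paddle, y along the pin (level). At rest the arm points 0.35 rad above level, out towards the robot (box yaw within 0.3 rad); pressed, it swings 0.70 rad down to its stop, 0.35 rad below level.
- green_paddle (a point): Centre of the green paddle's upper face, where to press: 75 mm from the pin along the arm, 5 mm above its middle line. Paddle 40 mm along the arm x 44 mm wide x 10 mm. It sinks 51 mm, from about 106 to 54 mm above the counter, staying within 8 mm of the same spot seen from above. A spring and damper push back with 3 to 8 N; let go, lever and lid return on their own in about a second.
- green_lid (a joint): Angle of the clear lid of the green-paddle box: 0 shut, 1.20 rad fully open (1.714 x the lever's swing, by a hidden rod). Box: aluminium, fixed, 120 mm front to back, 110 wide, lid top at 96 mm. The lid is hinged on the far edge; its near edge rises to 210 mm, swinging away from the paddle, over 60 mm from the paddle's centre seen from above.
- yellow_lid (a joint): Angle of the lid of the other box, alike but with a yellow paddle and a yellow cheese cube inside: 0 shut, 1.20 rad open. That box stands to the left or right of the first, at least 150 mm away between centres.

How it is judged:
By the outcome, as a careful person would: the job done as asked, in the order asked, and still so for the second after the job is handed in, with the robot touching nothing.
It also fails if it takes over 40 s, if anything falls off the work surface, if the arm or the gripper's body presses on something with over 40 N, if the wrist force passes 120 N, or if a joint passes its speed limit or range.

## Working session

There is one attempt and no reset: what is moved stays moved. The work goes in short steps, each a Python script; the robot and the scene stay as the last script left them, time stands still between calls to the robot, and variables do not carry over. Pictures are saved under pics/ and viewed, at most 10 in all, crops included, and the job is handed in when it is done.

```bash
mkdir -p pics
cat > h.py <<'E'
import numpy as np, cv2
from scipy.spatial.transform import Rotation as R
from rig import arm, solve_ik, viewer, spotter
def ray(p,px):
    a=np.array(p["attitude"],float)
    M=a if a.shape==(3,3) else R.from_rotvec(a).as_matrix()
    u,v=px
    d=np.array([(u-p["cx"])/p["fx"],-(v-p["cy"])/p["fy"],-1.])
    return np.array(p["xyz"],float),M@d
def at_z(p,px,z):
    o,d=ray(p,px); return o+d*(z-o[2])/d[2]
def tri(rs):
    A=0;b=0
    for o,d in rs:
        d=d/np.linalg.norm(d);P=np.eye(3)-np.outer(d,d);A=A+P;b=b+P@o
    x=np.linalg.solve(A,b); return x,[np.linalg.norm(np.cross(x-o,d/np.linalg.norm(d))) for o,d in rs]
def save(p,n): cv2.imwrite("pics/"+n,p["image"][...,::-1])
E
python3 - <<'E'
from h import *
for c in ("scene","top"):
    p=viewer.read_camera(c); save(p,c+"1.png")
    print(c,{k:v for k,v in p.items() if k!="image"})
    for n,z in (("green_paddle",106),("green_lever",75)):
        for r in spotter.landmark_of(n,p)[:3]: print(n,r["point"],r["score"],at_z(p,r["point"],z))
    for r in spotter.spot_in("green_paddle",p)[:3]: print("spot",r)
    for r in spotter.spot_in("yellow_lid",p)[:3]: print("ylid",r)
print(arm.tip_reach,arm.get_obs())
E
```

```text
scene {'fx': 432.4172144920121, 'fy': 432.4172144920121, 'cx': 320.33185566276546, 'cy': 203.8969565073794, 'xyz': array([169.82062651, 675.70159304, 557.72251694]), 'attitude': array([ 0.37492852, -1.29321523, -2.25637679]), 'shot': 1}
green_paddle [305.3, 262.2] 0.85 [502.83422168 209.75019256 106.        ]
green_lever [272.4, 257.5] 0.87 [582.57586981 200.41231465  75.        ]
spot {'point': [300.8, 261.2], 'score': 0.94}
ylid {'point': [345.5, 188.9], 'score': 0.8}
top {'fx': 363.7996301052539, 'fy': 363.7996301052539, 'cx': 324.86041787234865, 'cy': 201.5415293717613, 'xyz': array([426.7313575 ,  60.72781408, 951.82355915]), 'attitude': array([ 0.16910222, -0.13886154, -1.58599369]), 'shot': 2}
green_paddle [268.8, 239.0] 0.98 [508.46623703 207.76838457 106.        ]
spot {'point': [271.8, 232.2], 'score': 0.66}
ylid {'point': [383.7, 201.0], 'score': 0.93}
19.0 {'time_s': 0.5, 'joint_positions': array([-1.30881476e+00,  2.58638924e-01,  1.53500941e+00, -1.09052209e-05,
        1.34796465e+00, -2.02786053e-01]), 'qvel': array([-0.00023357,  0.00105758, -0.00102492, -0.00060813, -0.00067589,
       -0.00053792]), 'tau': array([-1.38669180e-03, -4.45523071e+01, -2.90648550e+01, -2.13375943e-04,
        2.12989398e-03,  8.56710329e-07]), 'position': array([ 246.54611542, -491.65887137,  250.28498591]), 'ee_rot': array([-3.05712684e+00, -7.23501299e-01,  1.76441155e-05]), 'force': array([ 0.04541661, -0.13242108,  0.4793043 ]), 'torque': array([-0.05468901, -0.01979878, -0.03510524]), 'finger_force': 0.0, 'finger_gap': 1.0011715049105812}
```

View pics/scene1.png

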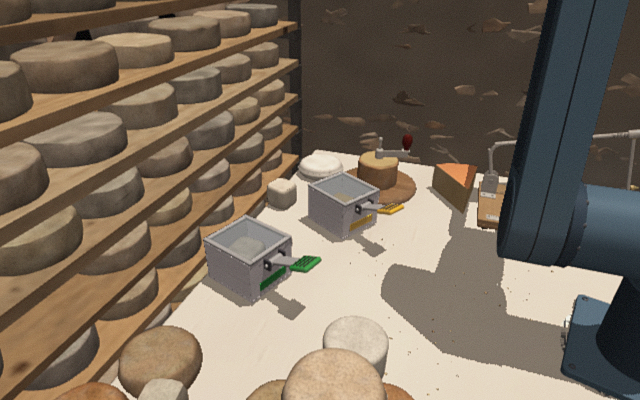

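View pics/top1.png

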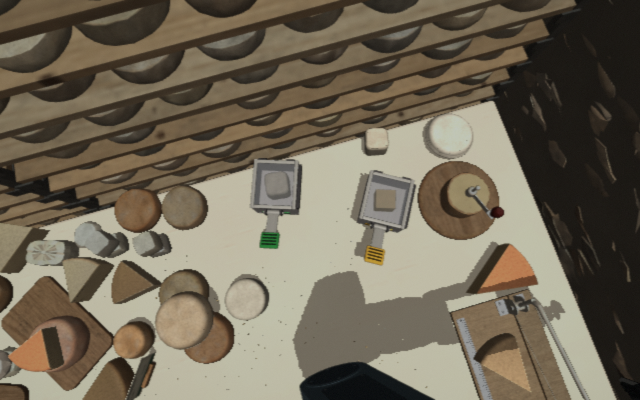

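The scene picture shows the green box (paddle ~(305,262)) left of the yellow one (~(390,209)). The top picture has the green paddle at ~(269,240) with its lever running to ~(273,212). Both views place the paddle near (506, 209).

```bash
cat > go.py <<'E'
from h import *
s=viewer.read_camera("scene");t=viewer.read_camera("top")
rs=[ray(c,spotter.landmark_of("green_paddle",c)[0]["point"]) for c in (s,t)]
x,e=tri(rs); print("paddle",x,e)
pin=at_z(s,spotter.landmark_of("green_lever",s)[0]["point"],75)
pin2=at_z(t,(273,212),85); print(pin,pin2)
d=(pin+pin2)[:2]/2-x[:2]; yaw=np.arctan2(d[1],d[0]); print("yaw",yaw,np.hypot(*d))
assert abs(x[2]-106)<10 and abs(yaw)<.35
rot=(R.from_euler("z",yaw)*R.from_euler("x",np.pi)).as_rotvec()
alt=(R.from_euler("z",yaw+np.pi)*R.from_euler("x",np.pi)).as_rotvec()
tgt=[x[0],x[1],200.]
c=[(np.abs(q-arm.get_obs()["joint_positions"]).max(),r) for r in (rot,alt) if (q:=solve_ik(tgt,r)) is not None]
rot=min(c,key=lambda k:k[0])[1]; print(c)
arm.set_gripper(0.0)
p0=arm.get_obs()["position"]
arm.move_linear([p0[0],p0[1],340])
arm.move_ptp([x[0],x[1],300],rot)
arm.move_linear([x[0],x[1],150],speed=150)
np.save("x.npy",x); o=arm.get_obs(); print(o["time_s"],o["position"],o["force"])
s=viewer.read_camera("scene"); save(s,"near.png")
E
python3 go.py
```

```text
paddle [507.58896516 208.78636438 107.40550549] [np.float64(2.2029028844109573), np.float64(2.202902884410908)]
[573.91432678 199.42138189  75.        ] [575.67380939 201.94650716  85.        ]
yaw -0.1199834720053434 67.69176513341206
[(np.float64(2.0805169024583328), array([ 3.13594104e+00, -1.88356567e-01, -1.15335133e-17])), (np.float64(1.4957720493059554), array([1.88356567e-01, 3.13594104e+00, 1.92021008e-16]))]
6.0583 [508.25324126 208.87765326 150.885493  ] [ 0.82533787 -0.60946242  0.23315989]
```

View pics/near.png

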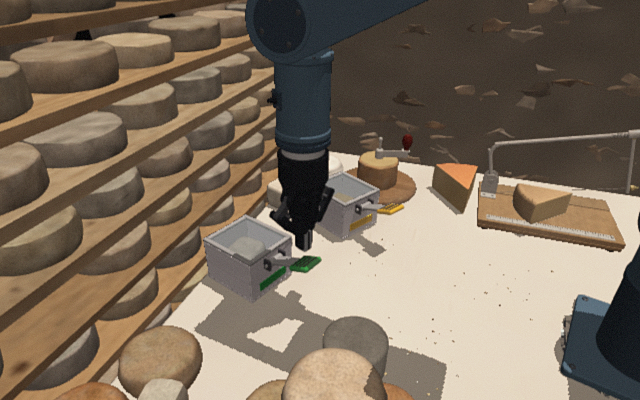

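The closed tips (304,247) stand right above the green paddle (305,263), so I can press now.

Run:
```python
from h import *
x=np.load("x.npy")
r=arm.move_linear([x[0],x[1],60.],speed=40,f_stop=18)
o=arm.get_obs(); print(r,o["time_s"],o["position"],o["force"])
arm.dwell(0.3); o=arm.get_obs(); print(o["time_s"],o["position"],o["force"])
save(viewer.read_camera("scene"),"press.png")
```

```text
True 7.775 [508.35400596 208.90721878  76.73572099] [-3.7362731  -1.2365167  12.33216005]
8.075 [508.32391613 208.8725486   76.77354641] [-2.97511119 -0.3702262  11.64627552]
```

View pics/press.png

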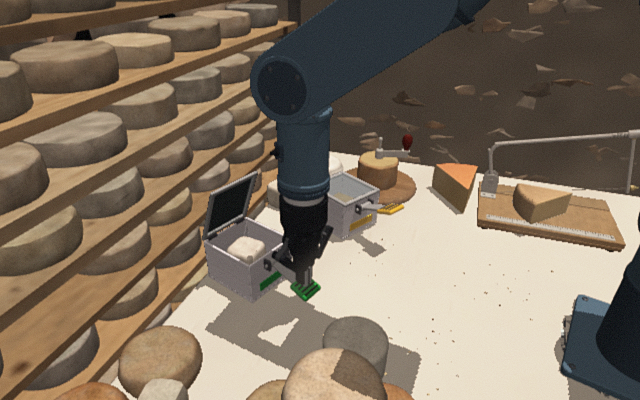

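The lid (near edge ~(255,175)) stands well open with the white brick visible at ~(247,247), and the yellow box is shut. I'll press a little further to confirm the stop, then hold.

Run:
```python
from h import *
x=np.load("x.npy")
r=arm.move_linear([x[0],x[1],70.],speed=10,f_stop=10)
arm.dwell(0.2)
o=arm.get_obs(); print(r,o["time_s"],o["position"],o["force"])
save(viewer.read_camera("scene"),"press2.png")
arm.dwell(2); o=arm.get_obs(); print(o["time_s"],o["position"],o["force"])
```

```text
True 8.6333 [508.28725716 208.88571902  76.85629434] [-2.25253203 -0.66027636 10.37670456]
10.6833 [508.29016576 208.8850174   76.86753932] [-2.55388796 -1.26893277  9.73326144]
```

View pics/press2.png

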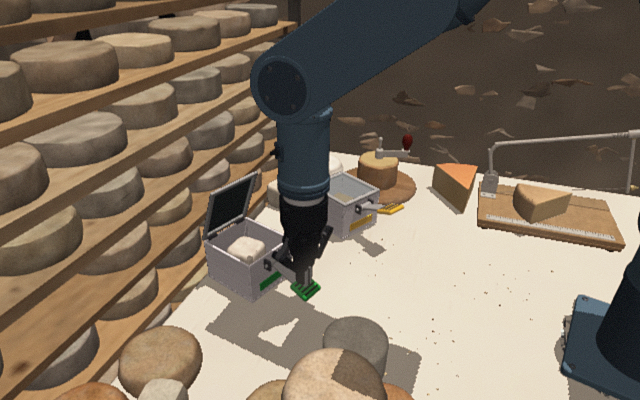

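The height didn't change while the force reached its limit, so the lever is on its hard stop. I'll add a slight preload, hold over 3 s more, then release.

Run:
```python
from h import *
def st():
    o=arm.get_obs(); print(o["time_s"],o["position"],o["force"]); return o
p=st()["position"]
arm.move_linear([p[0],p[1],p[2]-.6],speed=5); st()
arm.dwell(3.5); o=st()
p=o["position"]
arm.move_linear([p[0],p[1],150],speed=60)
arm.move_linear([p[0],p[1],260],speed=150)
arm.dwell(1.5); st()
save(viewer.read_camera("scene"),"end.png")
```

```text
10.6833 [508.29016576 208.8850174   76.86753932] [-2.55388796 -1.26893277  9.73326144]
10.9333 [508.31199752 208.88329915  76.93855029] [-2.88273115 -0.78534855  8.722149  ]
14.4333 [508.32817511 208.88398219  76.92684887] [-2.92820735 -1.76323075  9.26295124]
18.1917 [508.33107168 208.88631682 260.01089499] [-0.0496118  -0.59826761  0.44911161]
```

View pics/end.png

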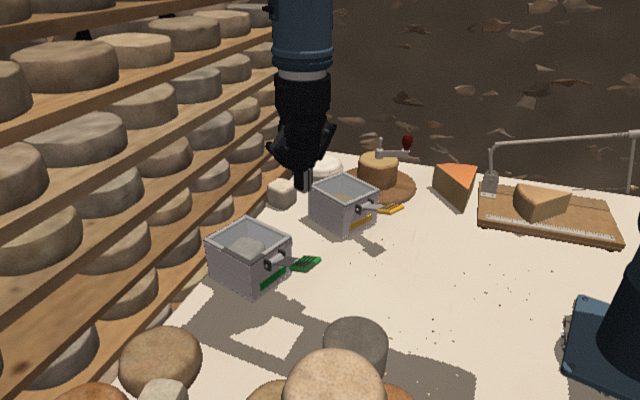

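The green box is shut again (lid at ~(248,238)), its paddle is back up at (306,263), the yellow box is still shut, and the gripper is clear of everything.

```bash
python3 -c "
from rig import arm
print(arm.sign_off())"
```

```text
the job is handed in; nothing more can be done
None
```

I pressed the green lever down to its stop, held the lid open for about 6.5 s and let it close again; the yellow box stayed shut, and I handed the job in at about 18 s. I judged "fully open" from the hard stop and the camera picture and did not measure the lid angle.

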